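Reset the margin dial of a binding punch

TASK

Set the margin dial on top of the binding punch to the red dot: pull the knob up out of its lock, turn its pointer to the red dot, push it back down fully home and let go. The dots were stuck on by hand beside the lock notches, so feel for the notch with light pressure and never force the knob against its lock (stay below 30 N). Leave the staple box, calculator, mug and stapler where they are.

Things in the scene. Friction and masses are not known exactly. Their poses are not given: they have to be found in the camera images.
- binder: Cream comb-binding punch, 260 x 380 x 125 mm, fixed. Origin: centre of its underside; +x to its back, +y left, z up. Paper deck 50 mm high in front of x = -30 mm; behind it the housing, flat top at z = 125 mm. Knob axis upright at x = 30, y = 60 mm. Steel comb opener along the back (x = 94 to 120, 16 mm high); at the right end (y = -205) a punch lever rises backward to z = 240 mm.
- lock_ring (a point): Where the knob's upright axis meets the housing top. Here a fixed steel ring, hidden under the dial, has five notches 6.5 mm wide and deep with straight walls for a 5 mm round cross pin under the dial, 17 to 23 mm from the axis below the pointer. Play in a notch: about 2 degrees either way. Between notches the pin rests on the ring, knob 6.5 mm out, and slides along it until it drops in.
- margin_knob: Stem of the black margin knob: slides up and down, does not turn. Origin on the axis, at the housing top when fully home. Pulled out it rises up to 11 mm to a stop and stays where it is left; either way takes about 3 N against drag. Turns only when more than 6.5 mm out. All steel: turning it while locked, or pressing it on the ring or a notch's floor, raises the force within a millimetre.
- knob_turn (a joint): Angle of the dial, rad, anticlockwise positive from above. 0: pointer towards the punch's back (+x), in the notch where it starts locked. The other four notches lie unevenly, 33 to 42 degrees apart, two on each side of 0, all within 78 degrees of it. Turning takes about 0.05 N m.
- knob_grip (a point): Centre of the top of the knob's grip bar, on the axis, 41 mm above the housing top when home; x along the bar to the pointer. Bar 50 mm long, 14 mm wide, 27 mm high, flat upright sides, black with a white line on top; it stands on a round black dial 60 mm across and 7 mm thick, whose top is 27 mm below this point. Rises and turns with the knob.
- knob_pointer (a point): Tip of the pointer, the white line on the dial's top at its rim, 30 mm from the axis. Rises and turns with the knob.
- dot_red: Red sticker dot, 12 mm across, on the housing top about 41 mm from the knob's axis. Origin: its centre. It marks the wanted notch but was stuck on by hand, 3 to 9 degrees to one side of it (seen from the axis). Blue, yellow and green dots mark three other notches; which colour is where changes. The notch where the knob starts has no dot.
- staple_box: Small cardboard box with a blue band, 38 x 60 x 22 mm, loose on the housing top to the right of the knob. Origin: centre of its underside.
- calculator: Desk calculator, dark grey, 150 x 105 x 18 mm, on the desk left of the punch. Origin: centre of its underside.
- mug: Blue mug, 76 mm across, 90 mm high, on the desk left of the punch. Origin: centre of its underside.
- stapler: Red and black stapler, 135 x 34 x 35 mm, on the desk right of the punch. Origin: centre of its underside.

How it is judged (in metres and radians):
On the way, in this order (a step that is already met when the one before it is completed fails the run):
1. the knob is pulled out of its lock (more than 7 mm) (z of margin_knob in the frame of binder above 0.132 m), for 0.1 s.
2. the knob, still out of its lock, points to the red dot (z of margin_knob in the frame of binder above 0.13 m and horizontal distance between knob_pointer and dot_red below 0.016 m), for 0.05 s.
At the end, for the whole second after the job is handed in: The knob is fully home (within 1.3 mm), locked in the notch marked by the red dot: the pointer's tip is within 16 mm of the dot's centre seen from above (every other notch leaves it farther than 16 mm), still and released (z of margin_knob in the frame of binder below 0.1263 m and horizontal distance between knob_pointer and dot_red below 0.016 m and velocity of joint knob_turn between -0.05 and 0.05 rad/s); the robot touches nothing.
It fails at once if the knob is forced against its lock: more than 30 N between knob and punch (contact force between margin_knob and binder above 30 N).
It fails at once if the staple box is disturbed (moved more than 15 mm) (distance of staple_box from where it was at the start of the episode above 0.015 m).
It fails at once if the calculator is disturbed (moved more than 15 mm) (distance of calculator from where it was at the start of the episode above 0.015 m).
It fails at once if the mug is disturbed (moved more than 15 mm) (distance of mug from where it was at the start of the episode above 0.015 m).
It fails at once if the stapler is disturbed (moved more than 15 mm) (distance of stapler from where it was at the start of the episode above 0.015 m).
It also fails if it takes over 64 s, if anything falls off the work surface, if the arm or the gripper's body presses on something with over 40 N, if the wrist force passes 120 N, or if a joint passes its speed limit or range.

ROBOT

A 7-joint arm with a two-finger parallel gripper is mounted at the origin on the work surface. World frame = base frame: x ahead of the robot, y to its left, z up, the work surface at z = 0. Lengths are in mm, angles in rad, forces in N, time in s.
With the tool pointing down it reaches from about 400 to 900 mm from the base axis. Payload 5.6 kg.
Tool frame: the origin (TCP) lies midway between the tips of the shut fingers; the grasp point (between the pads) lies 19 mm behind it; x points along the fingers, y is the direction in which the jaws open and shut, and the axes are right-handed (so a half turn about x gives the same grasp; the last joint's range is limited). The gripper opens to 92 mm and grips with 3 to 60 N. Pads are 20 mm wide; open, the fingers measure 128 mm over their backs; the gripper's body (75 mm by 189 mm) begins 69 mm behind the grasp point.
Start: joints at [1.171, 0.468, -0.012, 1.603, 0.006, 1.071, -0.056], TCP at [226.989, -609.086, 191.792] pointing down, gripper open.
Joint ranges: [-2.53, 2.53], [-0.31, 2.02], [-1.57, 1.55], [0.28, 2.44], [-1.29, 4.43], [0.15, 1.84], [-2.92, 2.92]. Speed limits (rad/s): [2.57, 2.57, 3.14, 3.14, 3.14, 3.14, 3.14].

INTERFACE

Orientations are given as a rotation vector (axis times angle).
In Python, from cell import robot, grip, kin, viewer gives the robot as it stands. Calls block until the motion is done:
- robot.movep(position, orientation): joint-space move of the TCP to a pose.
- robot.servo_line(position, feed=150, rotation=None): straight line of the TCP; rotation=None keeps the orientation; feed is the mean speed in mm/s.
- robot.goto_joints(angles): joint-space move.
- grip(opening, newtons=None): opening from 0.0 (shut) to 1.0 (fully open); newtons is the grip in N (None keeps the last); returns when the fingers have stopped.
- robot.hold(seconds).
- kin.ik(position, orientation): joint angles nearest the present ones, or None.
- robot.observe(): the state.
- viewer.read_camera(name): name is "side" or "top" or "wrist"; returns the picture (420x560x3 uint8, red, green, blue); there is no depth.
- viewer.camera_info(name): a dict with "camera_matrix" (3x3 intrinsics, pixels), "k1" (the pictures are not rectified: a ray, as slopes to the right and down, at radius r is drawn at 1 + k1 r^2 times it, then the intrinsics apply), "R" (3x3) and "t" (3): a world point X has camera coordinates R X + t. Camera axes: x right, y down, z forward; pixel columns grow to the right and rows downward; lengths in mm; the calibration is good to about 2 mm. A picture is of the moment at which its call begins: read the wrist's pose just before it. camera_info takes no time and is no camera call; for the wrist camera it gives the pose at the moment of the call.
A pose or a line that the arm cannot do raises robot.IKError and nothing moves.
- robot.job_done(): hands the job in, once; it reports no verdict.
Trained networks look in the newest picture that a camera, given by its name, has taken for a name from the list of things; names that differ only in an ending like _2 or _b are one class to them, and where a whole thing is asked for, a point or a joint stands for the part that bears it (a point fixed in the world has none). Each returns a list of dicts, best first, with "confidence" (0 to 1); they miss things now and then, are a little off and sometimes report something else, mostly with a low value. They report only what shows in the picture. A call takes as long as a camera call.
- viewer.silhouettes(name, camera): "mask" (420x560 bool, what is visible of it).
- viewer.pinpoint(name, camera): "at" ([x, y, z] in mm, in the coordinates of the camera as it stood for that picture, good to about 4 mm: a listed point, or the origin of a listed thing).
The state is a dict: "t": time; "joints": joint angles; "joint_velocities": joint speeds; "joint_torque": joint torques, N m; "tcp_pos": TCP position; "tcp_rot": TCP orientation; "contact_force": force on the tool from outside, world axes, zero at the start; "wrist_torque": the same for the moment, N m; "grip_width": opening from 0.0 (shut) to 1.0 (fully open).
Only numpy, scipy, OpenCV 4.12 (cv2) and the standard library are available. Lean on these libraries where they do the work, as an engineer would, in place of code of your own. Each camera call takes 0.05 s, during which the arm holds its last target.

## Working session

There is one attempt and no reset: what is moved stays moved. The work goes in short steps, each a Python script; the robot and the scene stay as the last script left them, time stands still between calls to the robot, and variables do not carry over. Pictures are saved under pics/ and viewed, and the job is handed in when it is done.

```bash
ls; mkdir -p pics
cat > h.py <<'E'
from cell import robot, grip, kin, viewer
import numpy as np, cv2
from scipy.spatial.transform import Rotation as Ro
def save(n,img): cv2.imwrite(f'pics/{n}.png',cv2.cvtColor(img,cv2.COLOR_RGB2BGR))
def w(info,p): return np.array(info['R']).T@(np.array(p)-np.array(info['t']))
def proj(info,X):
    c=np.array(info['R'])@np.array(X)+np.array(info['t']); s=c[:2]/c[2]; s=s*(1+info['k1']*(s@s)); K=np.array(info['camera_matrix']); return K[:2,:2]@s+K[:2,2]
def ray_z(info,px,z):
    K=np.array(info['camera_matrix']); d=np.linalg.solve(K[:2,:2],np.array(px)-K[:2,2]); s=d.copy()
    for _ in range(20): s=d/(1+info['k1']*(s@s))
    R=np.array(info['R']); o=-R.T@np.array(info['t']); v=R.T@np.array([s[0],s[1],1]); return o+v*(z-o[2])/v[2]
E
python3 - <<'E'
from h import *
for c in ['top','side','wrist']:
    i=viewer.camera_info(c); im=viewer.read_camera(c); save(c+'0',im); print(c,np.array(i['R']).round(2).tolist(),np.array(i['t']).round(),i['k1'],np.array(i['camera_matrix'])[0,0])
    for n in ['binder','knob_grip','knob_pointer','dot_red','lock_ring','staple_box','mug']:
        print(n,[(w(i,d['at']).round(1).tolist(),round(d['confidence'],2)) for d in viewer.pinpoint(n,c)][:2])
print(robot.observe())
E
```

```text
pics
top [[0.03, -1.0, 0.01], [-0.99, -0.03, -0.15], [0.15, -0.01, -0.99]] [  -6.  595. 1207.] -0.08158523215357665 404.14226814922597
binder [([563.0, 59.6, 0.1], 0.8)]
knob_grip [([602.0, 117.0, 169.8], 0.8)]
knob_pointer [([631.3, 110.0, 141.7], 0.65)]
dot_red []
lock_ring [([602.8, 114.0, 124.5], 0.89)]
staple_box []
mug [([743.9, 313.7, 4.6], 0.77)]
side [[0.94, -0.35, -0.0], [-0.21, -0.56, -0.8], [0.28, 0.75, -0.6]] [-540.  251.  995.] 0.04469035908465758 483.0504641139713
binder [([558.2, 59.9, 0.5], 0.75)]
knob_grip [([601.2, 112.5, 166.8], 0.66)]
knob_pointer [([629.1, 106.5, 139.9], 0.73)]
dot_red [([568.1, -22.3, 120.9], 0.43)]
lock_ring [([601.2, 112.8, 126.6], 0.88)]
staple_box [([568.3, -25.2, 121.3], 0.66)]
mug [([739.6, 310.8, -1.2], 0.71), ([526.9, -235.5, -2.9], 0.71)]
wrist [[0.35, -0.94, 0.0], [-0.9, -0.34, 0.26], [-0.24, -0.09, -0.97]] [-650.  -29.  392.] -0.03826099858604181 319.2657199968835
binder []
knob_grip []
knob_pointer []
dot_red []
lock_ring []
staple_box []
mug []
{'t': 1.2, 'joints': array([ 1.17095532,  0.46751112, -0.0116338 ,  1.60269506,  0.00599609,
        1.07139851, -0.05626954]), 'joint_velocities': array([ 7.16475843e-04, -1.39484065e-03, -5.76338040e-05,  1.12246920e-03,
        7.95182969e-04, -6.31462374e-04,  5.63367019e-04]), 'joint_torque': array([-9.58802821e-05, -5.20420432e+01, -1.24259558e-02, -2.44051999e+01,
       -5.66308131e-02,  1.13823800e-02,  1.08227198e-05]), 'tcp_pos': array([ 227.03803909, -609.06897888,  191.78720167]), 'tcp_rot': array([ 2.02706304,  0.36551875, -2.02709424]), 'contact_force': array([-0.15235756,  0.06063112, -0.10047664]), 'wrist_torque': array([-0.00397466, -0.01851026,  0.01701442]), 'grip_width': 1.00159274894326}
```

View images.

View pics/top0.png

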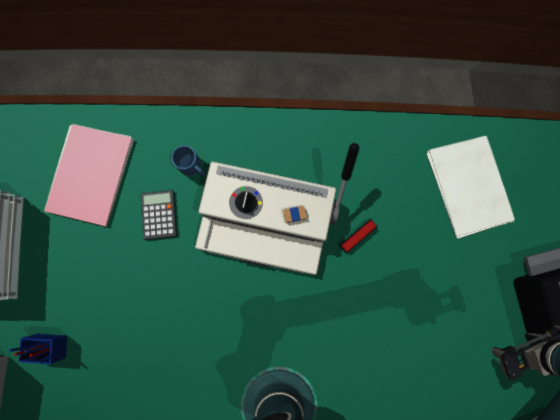

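View pics/side0.png

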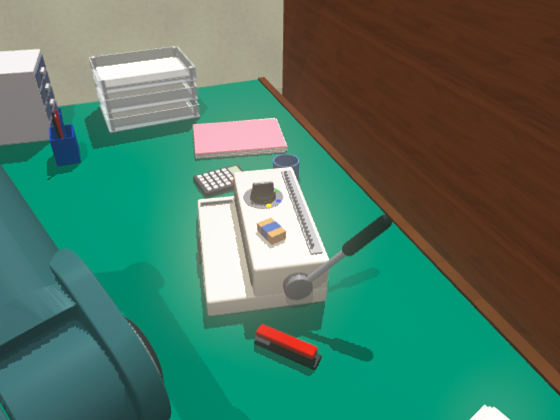

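```bash
cat >> h.py <<'E'
def rot(a):
    a=np.radians(a); c,s=np.cos(a),np.sin(a)
    return Ro.from_matrix(np.array([[0,c,s],[0,s,-c],[-1,0,0]])).as_rotvec()
E
python3 - <<'E'
from h import *
o=robot.observe(); M=Ro.from_rotvec(o['tcp_rot']).as_matrix(); print(M.round(2), np.degrees(np.arctan2(M[1,1],M[0,1])))
i=viewer.camera_info('wrist'); cp=-np.array(i['R']).T@i['t']; print('cam in tool',M.T@(cp-o['tcp_pos']), (M.T@np.array(i['R']).T).round(2))
for a in range(-180,180,20):
    q=kin.ik([602,114,140],rot(a)); print(a,None if q is None else np.round(q,2))
E
```

```text
[[-0.    0.35 -0.94]
 [-0.   -0.94 -0.35]
 [-1.    0.    0.  ]] -69.55523971499937
cam in tool [-194.28442453    0.36870092  -73.35893415] [[-0.   -0.26  0.97]
 [ 1.   -0.    0.  ]
 [ 0.    0.97  0.26]]
-180 [ 0.58  0.92 -1.33  1.69  0.93  1.31  2.2 ]
-160 [-1.08  0.88  1.34  1.8  -0.91  1.25 -2.27]
-140 [-0.    0.49 -0.32  1.73  0.18  0.96 -2.83]
-120 [ 0.05  0.5  -0.38  1.72  0.22  0.96 -2.52]
-100 [ 0.16  0.53 -0.54  1.72  0.32  0.98 -2.25]
-80 [ 0.19  0.54 -0.59  1.71  0.35  0.99 -1.92]
-60 [ 0.22  0.55 -0.63  1.71  0.37  1.   -1.59]
-40 [ 0.24  0.56 -0.66  1.71  0.4   1.01 -1.26]
-20 [ 0.26  0.57 -0.68  1.71  0.41  1.01 -0.92]
0 [ 0.26  0.57 -0.69  1.71  0.42  1.01 -0.58]
20 [ 0.28  0.58 -0.71  1.71  0.43  1.02 -0.24]
40 [ 0.3   0.59 -0.75  1.71  0.46  1.03  0.09]
60 [ 0.32  0.6  -0.78  1.71  0.48  1.04  0.42]
80 [ 0.34  0.61 -0.81  1.7   0.5   1.04  0.75]
100 [ 0.37  0.63 -0.86  1.7   0.54  1.06  1.08]
120 [ 0.58  0.92 -1.33  1.69  0.93  1.31  1.15]
140 [ 0.58  0.92 -1.33  1.69  0.93  1.31  1.5 ]
160 [ 0.58  0.92 -1.33  1.69  0.93  1.31  1.85]
```

Run:
```python
from h import *
robot.servo_line([227,-609,330],feed=200)
robot.movep([562,121,330],rot(-100))
o=robot.observe(); print(o['t'],o['tcp_pos'],o['joints'].round(2))
i=viewer.camera_info('wrist'); im=viewer.read_camera('wrist'); save('w1',cv2.resize(im,None,fx=1.4,fy=1.4,interpolation=cv2.INTER_CUBIC))
np.save('im1.npy',im); import pickle; pickle.dump(i,open('i1.pkl','wb'))
for n in ['knob_grip','knob_pointer','dot_red','lock_ring','binder']:
    print(n,[(w(i,d['at']).round(1).tolist(),round(d['confidence'],2),proj(i,w(i,d['at'])).round()) for d in viewer.pinpoint(n,'wrist')][:2])
for d in viewer.silhouettes('dot_red','wrist')[:2]:
    m=d['mask']; c=np.argwhere(m).mean(0)[::-1]; print(d['confidence'],m.sum(),c,ray_z(i,c,125))
```

```text
4.8667 [562.27407126 120.05556129 329.83124577] [ 0.39  0.36 -0.86  1.58  0.28  1.34 -2.25]
knob_grip [([600.2, 114.2, 171.5], 0.73, array([275., 154.])), ([743.5, 310.6, 2.9], 0.3, array([134.,  74.]))]
knob_pointer [([637.4, 109.2, 147.6], 0.61, array([274., 119.]))]
dot_red [([618.7, 147.4, 124.8], 0.59, array([246., 141.]))]
lock_ring []
binder [([569.8, -28.7, 125.7], 0.57, array([393., 155.]))]
0.56 63 [244.6984127  137.06349206] [623.15216256 148.35456056 125.        ]
```

View pics/w1.png

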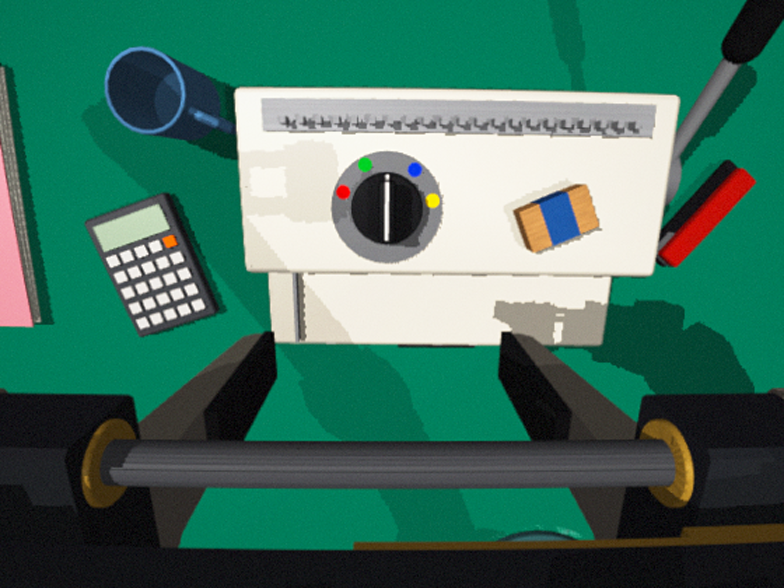

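Wrist picture: knob at (387,207), white line upright; red dot (343,192) is the farthest left, green (365,165), blue (415,170), yellow (432,201); nothing near the knob obstructs the fingers.

Run:
```python
from h import *
import pickle
im=np.load('im1.npy'); i=pickle.load(open('i1.pkl','rb')); hsv=cv2.cvtColor(im,cv2.COLOR_RGB2HSV)
# plate: grey
sub=np.zeros(im.shape[:2],bool); sub[100:195,230:322]=1
def cen(m): return np.argwhere(m).mean(0)[::-1]
P={}
for n,(lo,hi) in dict(red=(0,8),yellow=(25,35),green=(45,80),blue=(105,130)).items():
    m=sub&(hsv[...,0]>=lo)&(hsv[...,0]<=hi)&(hsv[...,1]>120)&(hsv[...,2]>90); k,l,st,c=cv2.connectedComponentsWithStats(m.astype(np.uint8)); j=1+st[1:,4].argmax(); P[n]=ray_z(i,c[j],125); print(n,st[j,4],c[j],P[n])
plate=sub&((hsv[...,1]<25)&(hsv[...,2]>80)&(hsv[...,2]<160))
cs,_=cv2.findContours(plate.astype(np.uint8),cv2.RETR_EXTERNAL,cv2.CHAIN_APPROX_NONE); c=max(cs,key=cv2.contourArea)
W=np.array([ray_z(i,p,125)[:2] for p in cv2.convexHull(c)[:,0].astype(float)]).astype(np.float32)
print('plate',cv2.minEnclosingCircle(W),cv2.fitEllipse(W))
wl=sub&(hsv[...,2]>190)&(hsv[...,1]<40); wl[:, :270]=0; wl[:,283:]=0; wl[:120]=0;wl[178:]=0
a=np.argwhere(wl)[:,::-1]; 
for y in sorted(set(a[:,1])): 
  pass
ax=a[a[:,1]>132]; L=np.array([ray_z(i,p,166)[:2] for p in ax.astype(float)]); v=cv2.fitLine(L.astype(np.float32),cv2.DIST_L2,0,.01,.01).ravel(); s=(L-v[2:])@v[:2]
print('line ang',np.degrees(np.arctan2(v[1],v[0])),'ends',v[2:]+v[:2]*s.min(),v[2:]+v[:2]*s.max(),s.max()-s.min())
# circle fit of dots
from scipy.optimize import least_squares
D=np.array([p[:2] for p in P.values()]); r=least_squares(lambda q:np.hypot(*(D-q).T)-41,[602,114]); print('axis from dots',r.x,r.fun)
for n,p in P.items(): print(n,np.degrees(np.arctan2(*(p[:2]-r.x)[::-1])))
```

```text
red 74 [244.81081081 136.78378378] [623.45731591 148.15206377 125.        ]
yellow 82 [308.74390244 142.91463415] [602.40812782  72.1819711  125.        ]
green 84 [260.3452381  117.28571429] [642.79255515 125.09646135 125.        ]
blue 87 [295.86206897 120.83908046] [631.17060809  83.56074819 125.        ]
plate ((602.665283203125, 113.16535186767578), 48.91670227050781) ((602.61181640625, 113.17852020263672), (96.65003204345703, 97.1318359375), 175.12371826171875)
line ang -10.589629 ends [581.36831379 117.09136675] [622.56890423 109.38860377] 41.914451025221595
axis from dots [603.12610547 113.09329524] [-0.47253562 -0.08237623  0.44277051 -0.27328318]
red 59.88978317132136
yellow -91.00541518879984
green 16.83594533782515
blue -46.480445617490155
```

```bash
cat >> h.py <<'E'
C=np.array([602.8,113.1])
def F():
    o=robot.observe(); return o['t'],o['tcp_pos'].round(2),o['contact_force'].round(1),o['wrist_torque'].round(2),round(o['grip_width'],3)
def go(z,feed=30,a=None): robot.servo_line([*C,z],feed=feed,rotation=None if a is None else rot(a))
E
python3 - <<'E'
from h import *
robot.movep([*C,230],rot(-100.6)); grip(0.45,15); print(F())
go(143,80); print(F())
grip(0.0,15); robot.hold(.2); print(F())
save('w2',viewer.read_camera('wrist'))
E
```

```text
(6.5833, array([602.77, 113.12, 229.94]), array([ 0.8,  0.3, -0.2]), array([ 0.05, -0.  ,  0.02]), 0.453)
(7.825, array([603.23, 113.25, 143.62]), array([-0.6, -1. ,  0.3]), array([ 0.02,  0.05, -0.03]), 0.447)
(8.7417, array([603.24, 113.32, 143.58]), array([ 0.1, -0.4,  5.4]), array([ 0.04,  0.04, -0.05]), 0.006)
```

View pics/w2.png

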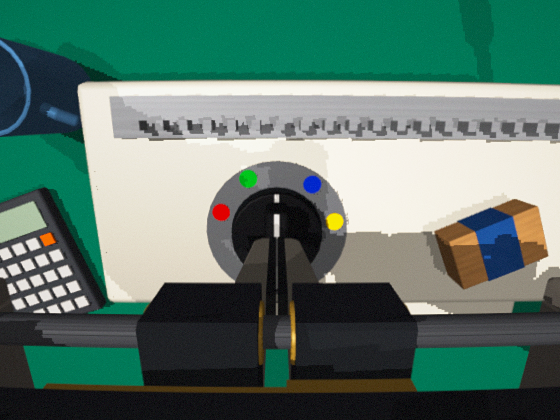

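Run:
```python
from h import *
im=viewer.read_camera('wrist'); save('w3',cv2.resize(im[170:310,200:360],(800,700),interpolation=cv2.INTER_CUBIC))
i=viewer.camera_info('side'); p=proj(i,[602,113,150]).astype(int); print(p)
im=viewer.read_camera('side'); save('s3',cv2.resize(im[p[1]-50:p[1]+50,p[0]-60:p[0]+60],(720,600),interpolation=cv2.INTER_CUBIC)); print(F())
```

```text
[262 188]
(8.8917, array([603.25, 113.33, 143.59]), array([-1.2, -0. ,  5.5]), array([-0.02,  0.09, -0.06]), 0.008)
```

View pics/w3.png

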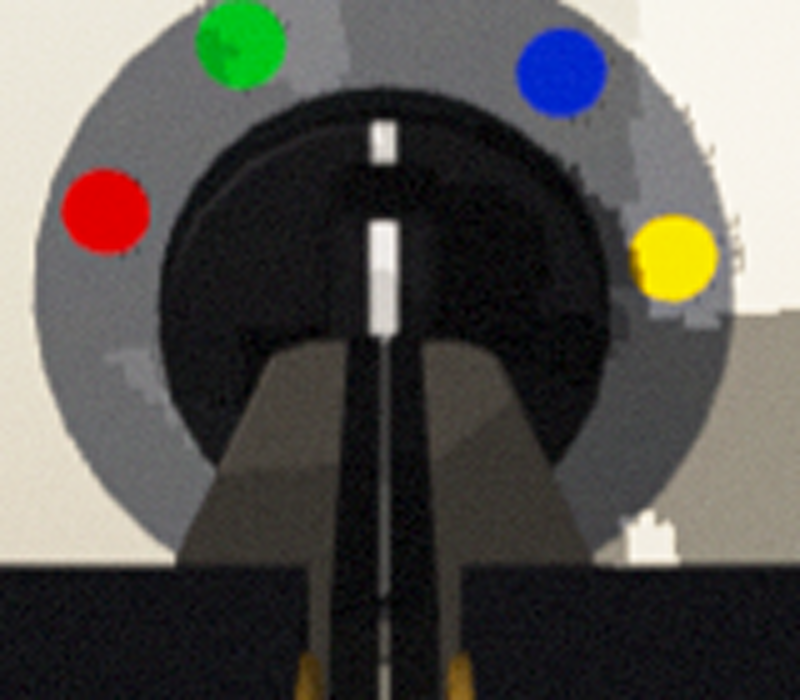

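View pics/s3.png

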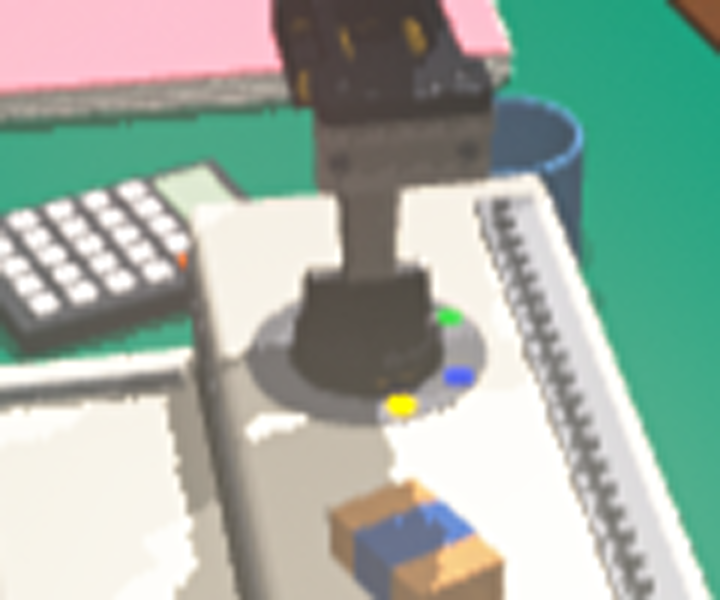

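Run:
```python
from h import *
o=robot.observe(); T=o['tcp_pos']
for c in ['wrist','side','top']:
    i=viewer.camera_info(c)
    print(c,'tcp',proj(i,T),'tcp+20',proj(i,T+[0,0,20]),'+40',proj(i,T+[0,0,40]),'bar top ctr',proj(i,[602.8,113.1,166]),'dialtop rim',proj(i,[632.3,107.5,139]))
    print([(w(i,d['at']).round(1).tolist(),round(d['confidence'],2)) for n in ['knob_grip','knob_pointer'] for d in viewer.pinpoint(n,c)[:1]] if c!='top' else '')
print(T,Ro.from_rotvec(o['tcp_rot']).as_matrix().round(3))
```

```text
wrist tcp [276.14736752 238.79264639] tcp+20 [276.12329378 250.86141887] +40 [276.09375378 265.68447983] bar top ctr [276.64885394 253.12320689] dialtop rim [276.73626658 192.54323903]
[([634.4, 105.2, 144.8], 0.76)]
side tcp [263.44168207 190.12514348] tcp+20 [263.35515972 183.1497511 ] +40 [263.2666947  176.02662841] bar top ctr [263.1989425  182.38621145] dialtop rim [275.56344299 190.59079697]
[([632.1, 107.1, 137.6], 0.89)]
top tcp [245.0717315  200.75790635] tcp+20 [244.54635636 199.52680923] +40 [244.00245909 198.25216993] bar top ctr [244.55655559 199.53631945] dialtop rim [247.61515125 191.16497474]

[603.25087748 113.32769699 143.59414679] [[ 0.001 -0.184 -0.983]
 [ 0.    -0.983  0.184]
 [-1.    -0.    -0.001]]
```

Run:
```python
from h import *
grip(0.45,15); print(F())
im=viewer.read_camera('wrist'); a=cv2.resize(im[170:310,200:360],(480,420),interpolation=cv2.INTER_CUBIC)
im=viewer.read_camera('side'); b=cv2.resize(im[138:238,202:282],(320,400),interpolation=cv2.INTER_CUBIC); b=cv2.copyMakeBorder(b,0,20,0,0,cv2.BORDER_CONSTANT)
save('ws4',np.hstack([a,b]))
```

```text
(9.8333, array([602.73, 113.05, 142.86]), array([-0.8, -0.2,  0.1]), array([-0.01, -0.05, -0.01]), 0.448)
```

View pics/ws4.png

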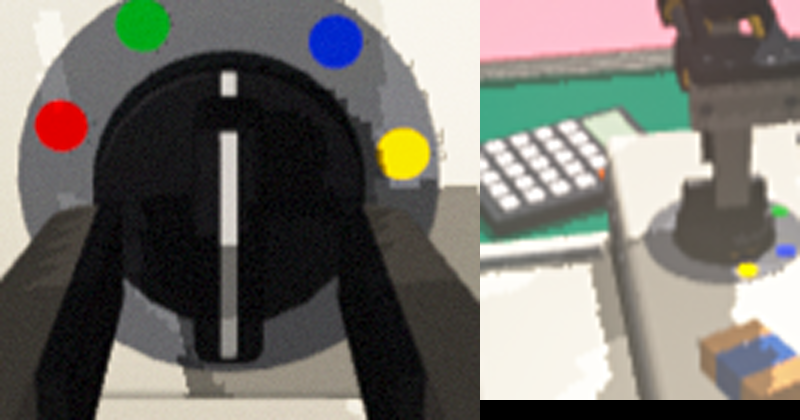

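Run:
```python
from h import *
o=robot.observe(); T=o['tcp_pos']; M=Ro.from_rotvec(o['tcp_rot']).as_matrix()
for c in ['wrist','side']:
    i=viewer.camera_info(c)
    for dx in (0,-10,-20,-30):
        print(c,dx,[proj(i,T+M@np.array([dx,s*20.6,z])).round(1).tolist() for s in (1,-1) for z in (-10,10)])
```

```text
wrist 0 [[308.4, 224.1], [307.6, 253.1], [244.0, 224.1], [244.8, 253.1]]
wrist -10 [[310.0, 229.2], [309.1, 259.4], [242.4, 229.2], [243.3, 259.4]]
wrist -20 [[311.8, 234.8], [310.8, 266.4], [240.6, 234.8], [241.6, 266.4]]
wrist -30 [[313.7, 241.1], [312.6, 274.2], [238.7, 241.1], [239.8, 274.2]]
side 0 [[268.8, 194.8], [260.5, 195.6], [266.0, 185.4], [257.9, 186.2]]
side -10 [[268.8, 191.3], [260.5, 192.1], [265.9, 182.0], [257.8, 182.7]]
side -20 [[268.8, 187.8], [260.4, 188.6], [265.9, 178.5], [257.7, 179.3]]
side -30 [[268.8, 184.2], [260.4, 185.0], [265.9, 175.0], [257.7, 175.7]]
```

The shut fingers did not hold the bar: in both views they end about 20 mm above the reported TCP, closing over the bar's top. I'll go lower, watching the force.

Run:
```python
from h import *
for z in (135,129,125,122.5,121):
    go(z,25); f=F(); print(f)
    if f[2][2]>3: go(z+2,20); break
im=viewer.read_camera('wrist'); a=cv2.resize(im[170:310,200:360],(480,420),interpolation=cv2.INTER_CUBIC)
im=viewer.read_camera('side'); b=cv2.resize(im[138:238,202:282],(320,400),interpolation=cv2.INTER_CUBIC); b=cv2.copyMakeBorder(b,0,20,0,0,cv2.BORDER_CONSTANT)
save('ws5',np.hstack([a,b]))
```

```text
(10.4, array([602.7 , 113.1 , 134.79]), array([-0.3, -0.2, -0.3]), array([ 0.02,  0.04, -0.03]), 0.449)
(10.7917, array([602.67, 113.06, 128.78]), array([ 0.8,  0.3, -0.2]), array([0.04, 0.09, 0.04]), 0.447)
(11.1, array([602.7 , 113.02, 124.79]), array([0.2, 0.8, 0.4]), array([ 0.07, -0.  ,  0.  ]), 0.45)
(11.35, array([602.68, 113.03, 122.3 ]), array([-0.1, -0. ,  0.1]), array([-0.01, -0.02, -0.01]), 0.449)
(11.6, array([602.72, 113.08, 120.9 ]), array([-0.5,  0.1, -0.5]), array([-0.01,  0.06,  0.  ]), 0.451)
```

View pics/ws5.png

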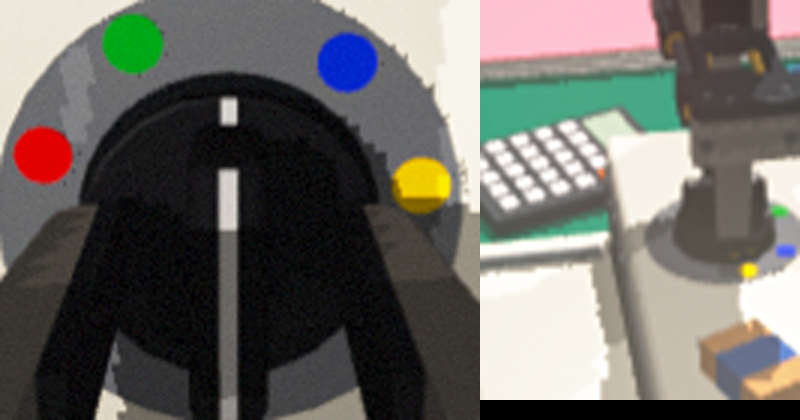

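Run:
```python
from h import *
grip(0.0,15); robot.hold(.2); print(F())
```

```text
(12.425, array([602.88, 113.39, 121.08]), array([ 0.3,  1.5, -0.5]), array([ 0.26, -0.03, -0.08]), 0.151)
```

Run:
```python
from h import *
grip(0.0,25)
for z in (123,126,129,130.2):
    go(z,15); print(F())
robot.hold(.2); print(F())
im=viewer.read_camera('side'); b=cv2.resize(im[138:238,202:302],(600,600),interpolation=cv2.INTER_CUBIC); save('s6',b)
```

```text
(12.925, array([602.87, 113.35, 122.94]), array([ 1.2,  2.1, -2.5]), array([ 0.58, -0.33, -0.07]), 0.151)
(13.275, array([602.86, 113.31, 126.27]), array([ 1.7,  2.6, -2.1]), array([ 0.69, -0.26,  0.  ]), 0.15)
(13.625, array([602.84, 113.35, 129.33]), array([ 1.4,  2.6, -1.5]), array([ 0.82, -0.27, -0.02]), 0.151)
(13.875, array([602.84, 113.36, 130.38]), array([ 1.7,  4. , -2.2]), array([ 1.  , -0.39, -0.03]), 0.152)
(14.075, array([602.86, 113.34, 130.36]), array([ 1.8,  3.4, -1.5]), array([ 0.97, -0.33, -0.01]), 0.15)
```

View pics/s6.png

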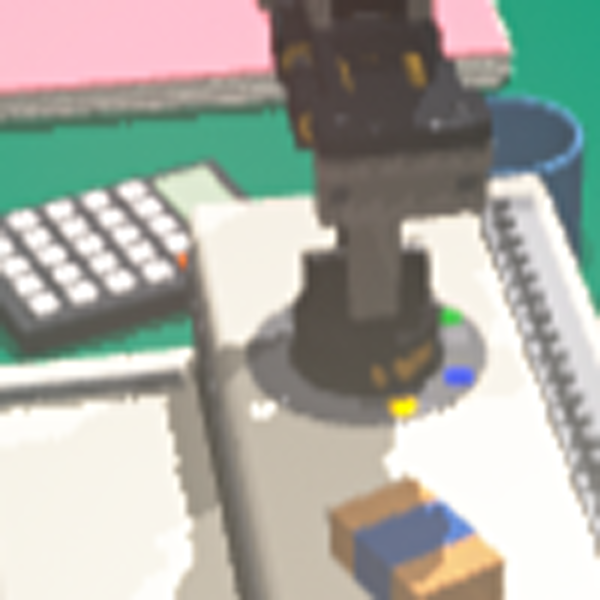

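```bash
sed -i 's/^C=.*/C=np.array([603.0,113.5])/' h.py
python3 - <<'E'
from h import *
for d in (5,15,30,45,60,70,76):
    go(130.4,20,-100.6+d); f=F(); print(d,f)
    if np.linalg.norm(f[2])>12: break
im=viewer.read_camera('wrist'); save('w7',im)
E
```

```text
5 (14.375, array([602.88, 113.35, 130.42]), array([ 1.8,  2. , -0.6]), array([ 0.74, -0.12,  0.  ]), 0.15)
15 (14.7, array([602.89, 113.41, 130.43]), array([ 1.1,  2.6, -0. ]), array([ 0.85, -0.1 ,  0.04]), 0.15)
30 (15.1083, array([602.9 , 113.57, 130.4 ]), array([ 0.5,  2.8, -0.3]), array([ 0.83, -0.04,  0.05]), 0.149)
45 (15.5167, array([602.84, 113.67, 130.39]), array([ 0.3,  3.4, -0.3]), array([0.84, 0.06, 0.03]), 0.152)
60 (15.925, array([602.81, 113.71, 130.38]), array([-0.5,  4.3,  0.4]), array([0.93, 0.14, 0.08]), 0.15)
70 (16.25, array([602.76, 113.76, 130.33]), array([-0.9,  4.8, -0. ]), array([1.1 , 0.24, 0.04]), 0.148)
76 (16.5083, array([602.7 , 113.78, 130.29]), array([-1.1,  4.3,  0.3]), array([1.16, 0.27, 0.03]), 0.15)
```

View pics/w7.png

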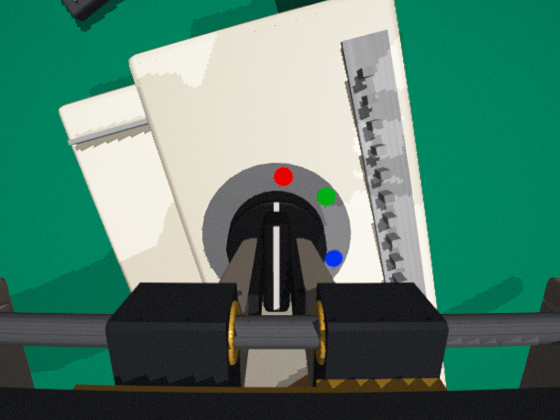

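The pointer line (277,205) is now a few degrees past the red dot (283,177). Next: probe down gently.

```bash
cat >> h.py <<'E'
def probe(d,zs,lim=9):
    for z in zs:
        go(z,12); f=F()
        if f[2][2]>lim: return z,f
    return None,f
E
python3 - <<'E'
from h import *
for z in (129.2,128.4,127.9,127.5,127.1,126.8,126.5,126.2,125.9):
    go(z,12); f=F(); print(z,f)
    if f[2][2]>9: break
E
```

```text
129.2 (16.8083, array([602.73, 113.81, 129.25]), array([-2. ,  4.7,  0.4]), array([1.09, 0.34, 0.06]), 0.154)
128.4 (17.0583, array([602.7 , 113.81, 128.49]), array([-1.8,  4.7,  0.6]), array([1.13, 0.37, 0.03]), 0.149)
127.9 (17.3083, array([602.71, 113.8 , 128.04]), array([-2.6,  4.5,  1.1]), array([ 1.09,  0.41, -0.  ]), 0.15)
127.5 (17.5583, array([602.72, 113.77, 127.68]), array([-1.9,  4.5,  2.2]), array([ 1.06,  0.42, -0.01]), 0.149)
127.1 (17.8083, array([602.73, 113.82, 127.3 ]), array([-2.3,  5.2,  1.5]), array([1.09, 0.43, 0.02]), 0.151)
126.8 (18.0583, array([602.72, 113.82, 126.99]), array([-2.1,  4.5,  1.3]), array([1.14, 0.46, 0.05]), 0.148)
126.5 (18.3083, array([602.72, 113.8 , 126.71]), array([-2.1,  5.3,  1.9]), array([1.06, 0.46, 0.01]), 0.149)
126.2 (18.5583, array([602.73, 113.78, 126.42]), array([-1.6,  4.9,  2.7]), array([ 1.05,  0.45, -0.  ]), 0.151)
125.9 (18.8083, array([602.73, 113.8 , 126.12]), array([-2. ,  3.8,  2. ]), array([ 1.05,  0.51, -0.03]), 0.151)
```

Run:
```python
from h import *
z=125.9
while z>120.3:
    z-=0.4; go(z,12); f=F(); print(round(z,1),f[1],f[2],f[3])
    if f[2][2]>9: break
```

```text
125.5 [602.73 113.8  125.7 ] [-0.9  3.9  1.7] [1.09 0.43 0.  ]
125.1 [602.7  113.8  125.28] [-2.4  4.5  1.1] [1.08 0.41 0.  ]
124.7 [602.73 113.79 124.89] [-2.3  5.   0.7] [1.07 0.46 0.01]
124.3 [602.74 113.79 124.51] [-0.4  4.8  1.2] [1.05 0.4  0.05]
123.9 [602.76 113.79 124.09] [-1.5  5.8  2.1] [ 1.09  0.43 -0.04]
123.5 [602.73 113.81 123.7 ] [-1.9  5.3  2.3] [1.01 0.45 0.01]
123.1 [602.73 113.83 123.32] [-1.   4.8  2.1] [1.07 0.39 0.03]
122.7 [602.71 113.81 122.9 ] [-1.   4.3  1.6] [1.07 0.39 0.04]
122.3 [602.75 113.79 122.51] [-1.7  4.5  1.8] [1.05 0.4  0.04]
121.9 [602.73 113.82 122.1 ] [-2.2  4.5  1.4] [1.1  0.46 0.03]
121.5 [602.72 113.82 121.71] [-2.3  4.7  1.3] [1.08 0.42 0.01]
121.1 [602.73 113.79 121.29] [-2.7  4.8  1.6] [1.04 0.41 0.03]
120.7 [602.75 113.81 121.1 ] [-2.1  4.8  2.5] [1.06 0.62 0.04]
120.3 [602.73 113.79 120.97] [-2.5  3.8  4.9] [0.92 0.74 0.08]
```

It went down 9 mm on drag alone and meets the floor at 121.0, the starting home height. I'll press lightly once more, release, lift and check.

Run:
```python
from h import *
for z in (119.9,119.5):
    go(z,12); f=F(); print(z,f)
    if f[2][2]>8: break
go(120.9,12); print(F())
grip(0.45,15); robot.hold(.2); print(F())
T=robot.observe()['tcp_pos']
robot.servo_line([T[0],T[1],260],feed=80)
print(F())
i=viewer.camera_info('wrist'); im=viewer.read_camera('wrist'); save('w8',im)
for n in ['knob_grip','knob_pointer','dot_red','lock_ring']:
    print(n,[(w(i,d['at']).round(1).tolist(),round(d['confidence'],2)) for d in viewer.pinpoint(n,'wrist')][:1])
i=viewer.camera_info('side');im=viewer.read_camera('side'); save('s8',cv2.resize(im[138:238,202:302],(600,600),interpolation=cv2.INTER_CUBIC))
for n in ['knob_grip','knob_pointer','dot_red','margin_knob']:
    print(n,[(w(i,d['at']).round(1).tolist(),round(d['confidence'],2)) for d in viewer.pinpoint(n,'side')][:1])
```

```text
119.9 (22.5583, array([602.73, 113.8 , 120.88]), array([-3.5,  4.3,  6.5]), array([0.9 , 0.88, 0.  ]), 0.151)
119.5 (22.8083, array([602.77, 113.78, 120.86]), array([-5.5,  2.6,  9.5]), array([0.77, 1.03, 0.  ]), 0.149)
(23.075, array([602.72, 113.79, 121.19]), array([-2.3,  5.1,  2. ]), array([ 1.07,  0.51, -0.02]), 0.154)
(23.85, array([603.02, 113.48, 120.91]), array([ 0.5,  0.2, -0.3]), array([ 0.01, -0.07,  0.  ]), 0.447)
(25.7417, array([602.83, 113.34, 259.54]), array([-0.2, -0. ,  0.4]), array([-0.06, -0.08,  0.04]), 0.449)
knob_grip [([600.5, 111.3, 169.7], 0.71)]
knob_pointer [([619.5, 141.0, 145.2], 0.91)]
dot_red [([623.2, 148.7, 124.6], 0.55)]
lock_ring []
knob_grip [([598.1, 111.2, 165.7], 0.55)]
knob_pointer [([616.5, 139.3, 142.2], 0.91)]
dot_red []
margin_knob [([600.5, 111.9, 126.1], 0.7)]
```

View pics/w8.png

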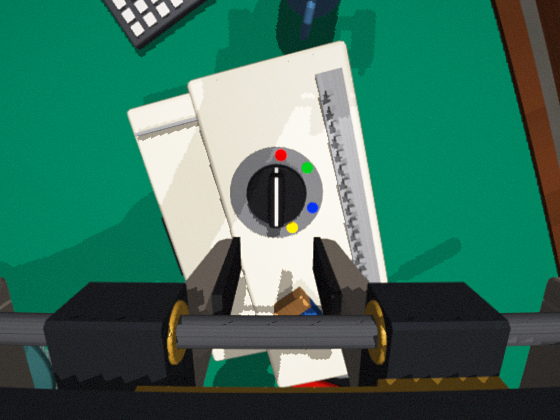

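View pics/s8.png

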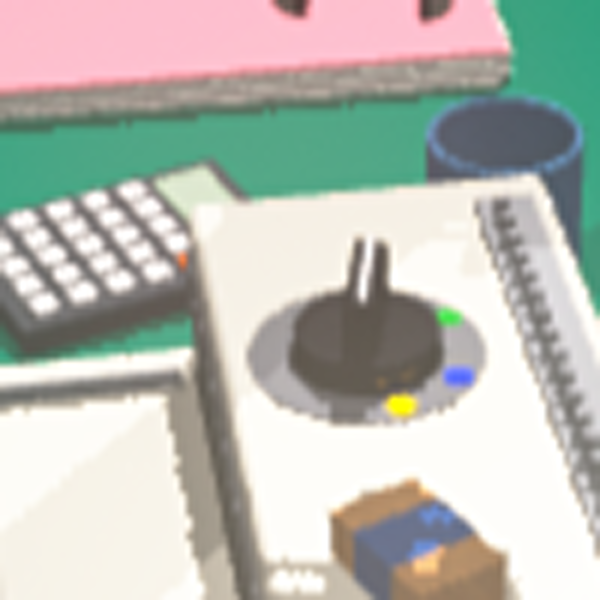

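Released: the pointer is beside the red dot (line end (276,170), dot (281,155)). In the side view the bar top's centre, at row 183.2, fits the home height (182.4 predicted). One touch on the bar's top will confirm it.

Run:
```python
from h import *
grip(0.0,15); go(156,100)
z=152
while z>141.5:
    go(z,20); f=F()
    if f[2][2]>3: break
    z-=1
print('touch',z,f)
go(240,100); robot.hold(.3); print(F())
i=viewer.camera_info('wrist'); im=viewer.read_camera('wrist'); save('w9',im)
for n in ['knob_pointer','dot_red']:
    print(n,[(w(i,d['at']).round(1).tolist(),round(d['confidence'],2)) for d in viewer.pinpoint(n,'wrist')][:1])
```

```text
touch 143 (30.75, array([603.09, 113.48, 143.62]), array([-2.4, -1.9,  5.6]), array([-0.26,  0.35,  0.03]), 0.002)
(32.1667, array([602.87, 113.5 , 239.66]), array([ 0.1, -0.2,  0. ]), array([-0.08, -0.04,  0.  ]), 0.003)
knob_pointer [([619.9, 141.4, 143.9], 0.78)]
dot_red [([623.6, 148.5, 121.9], 0.41)]
```

View pics/w9.png

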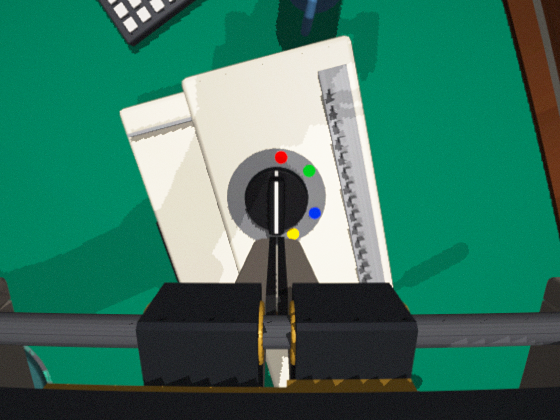

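The touch came at 143.6 with 5.6 N, the same height and force as when the knob was locked at the start, so it is home. The pointer (277,175) is beside the red dot (281,157) and the arm is clear.

```bash
python3 -c "
from h import *
robot.job_done(); print(F())"
```

```text
the job is handed in; nothing more can be done
the job is handed in; nothing more can be done
```

The knob is locked in the red dot's notch and released, and the job is handed in. I pulled it out 9 mm, turned it 76° anticlockwise, and it dropped in on the first probe with only about 2 N of drag. I seated it with 9.5 N at most, well under the 30 N limit.

**Last checks:**
- **Home:** the knob stopped at its starting height. A touch on the bar's top gave the same height and force as at the start (143.6 mm, about 5.5 N).
- **Position:** the networks put the pointer's tip about 8 mm from the dot's centre; by geometry it is nearer 11 to 12 mm. The limit is 16 mm.
- **Clear:** the arm ended about 100 mm above the knob, with no contact force.
- **Other things:** I only judged these by eye. The staple box, calculator and mug look unmoved, and I did not check the stapler again after the start.

**What disagreed:** the fingertips appear to end about 20 mm short of the reported TCP. My first grip therefore shut on top of the bar, pressing with about 5 N, and I gripped again about 22 mm lower.

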